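# Feel for the concealed catch of a stock box

### The job

The blue hatch of the galvanised stock box is held by a concealed catch: of the five identical flush round discs in a row on its top panel, one gives when pressed and the other four are dead plugs. With the fingertips feel along the discs until you find the one that gives, press it fully home so that the hatch pops up, and move clear. Do not touch the hatch itself, and do not lift, carry or push about the brass coupling, the steel pipe nipple or the black parts bin.

Things in the scene. Friction and masses are not known exactly. Their poses are not given: they have to be found in the camera images.
- stock_box: Low fixed steel box, 240 mm (its x) by 400 mm (its y) by 75 mm high, with a flat level steel top panel at z = 75 mm. Origin at the centre of its underside; x points from the disc row towards the hatch, y along the row, z up. Stands at various places and yaws.
- pocket0 (a point): Centre of the top face of the round disc number 1 of 5 in the row (unpressed), on the top panel of the stock box. Disc 57 mm across, pocket 59 mm across; disc face 2 mm below the panel. The 5 stand 72 mm apart along the box's y axis; this one at y = -144 mm, x = -20 mm, z = 73 mm in the box frame. Any of the five may be the catch.
- pocket1 (a point): Centre of the top face of the round disc number 2 of 5 in the row (unpressed), on the top panel of the stock box. Disc 57 mm across, pocket 59 mm across; disc face 2 mm below the panel. The 5 stand 72 mm apart along the box's y axis; this one at y = -72 mm, x = -20 mm, z = 73 mm in the box frame. Any of the five may be the catch.
- pocket2 (a point): Centre of the top face of the round disc number 3 of 5 in the row (unpressed), on the top panel of the stock box. Disc 57 mm across, pocket 59 mm across; disc face 2 mm below the panel. The 5 stand 72 mm apart along the box's y axis; this one at y = 0 mm, x = -20 mm, z = 73 mm in the box frame. Any of the five may be the catch.
- pocket3 (a point): Centre of the top face of the round disc number 4 of 5 in the row (unpressed), on the top panel of the stock box. Disc 57 mm across, pocket 59 mm across; disc face 2 mm below the panel. The 5 stand 72 mm apart along the box's y axis; this one at y = 72 mm, x = -20 mm, z = 73 mm in the box frame. Any of the five may be the catch.
- pocket4 (a point): Centre of the top face of the round disc number 5 of 5 in the row (unpressed), on the top panel of the stock box. Disc 57 mm across, pocket 59 mm across; disc face 2 mm below the panel. The 5 stand 72 mm apart along the box's y axis; this one at y = 144 mm, x = -20 mm, z = 73 mm in the box frame. Any of the five may be the catch.
- catch (a joint): Travel of the catch disc (the one of the five that gives; which one is not known beforehand), m: 0 = up, 0.007 = fully home, 7 mm lower. It takes about 5 N to move, has no spring and stays where it is pushed. The four plugs are rigid. The catch lifts the hatch in proportion.
- hatch (a joint): Opening angle of the blue hatch, rad: 0 = shut, level with the panel; about 0.45 with the catch fully home, when its edge facing the discs stands about 28 mm above the panel. It moves only with the catch.
- hatch_frame: Hinge line of the hatch, at x = 107 mm, y = 0, z = 74 mm in the box frame. The hatch is a blue plate 64 mm (x) by 217 mm (y), hinged on the edge away from the discs; it covers x = 42 to 106 mm of the box top.
- coupling: Loose brass pipe coupling standing on the top panel on the side of the discs away from the hatch, 32 mm across, 34 mm high, origin at the centre of its foot. To be left alone.
- nipple: Loose steel pipe nipple standing on the table beside the box, 38 mm across, 80 mm high, origin at the centre of its foot. To be left alone.
- parts_bin: Loose open black plastic parts bin holding a few fittings that are fixed to it on the table beside the box, 160 by 110 by 70 mm high, origin at the centre of its underside. To be left alone.

How it is judged (in metres and radians):
On the way:
1. the catch is pressed home and the hatch is up (value of joint catch above 0.006 m and value of joint hatch above 0.36 rad), for 0.2 s.
At the end, for the whole second after the job is handed in: The catch disc is at least 6 mm down (of 7), the hatch stands open by at least 0.36 rad, and the coupling, nipple and bin are upright (within 0.3 rad) and within 20 mm of where they began (all of step 1 and distance of each of coupling, nipple, parts_bin from where it was at the start of the episode below 0.02 m and angle between each of coupling, nipple, parts_bin's own z axis and vertical below 0.3 rad); the robot touches nothing.
It fails at once if the hatch is touched by the robot (over 1 N) (contact force between any of the fingers, the arm and hatch_frame above 1 N).
It fails at once if the coupling, nipple or bin is lifted by more than 8 mm (height (world z) of coupling above 0.083 m or height (world z) of any of nipple, parts_bin above 0.008 m).
It fails at once if the coupling, nipple or bin is pushed more than 20 mm, carried off or tipped (not (distance of each of coupling, nipple, parts_bin from where it was at the start of the episode below 0.02 m and angle between each of coupling, nipple, parts_bin's own z axis and vertical below 0.3 rad)).
It also fails if it takes over 45 s, if anything falls off the work surface, if the arm or the gripper's body presses on something with over 40 N, if the wrist force passes 120 N, or if a joint passes its speed limit or range.

### The arm

A 7-joint arm with a two-finger parallel gripper is mounted at the origin on the work surface. World frame = base frame: x ahead of the robot, y to its left, z up, the work surface at z = 0. Lengths are in mm, angles in rad, forces in N, time in s.
With the tool pointing down it reaches from about 400 to 875 mm from the base axis. Payload 4.4 kg.
Tool frame: the origin (TCP) lies midway between the tips of the shut fingers; the grasp point (between the pads) lies 19 mm behind it (ctrl.grip_point_offset is the distance from the TCP to the grasp point, in mm); z points along the fingers, x is the direction in which the jaws open and shut, and the axes are right-handed (so a half turn about z gives the same grasp; the last joint's range is limited). The gripper opens to 85 mm and grips with 20 to 120 N. Pads are 22 mm wide; open, the fingers measure 114 mm over their backs; the gripper's body (76 mm by 85 mm) begins 54 mm behind the grasp point. The pads swing forward as they close: fully open they stand 13 mm farther back than shut.
Start: joints at [1.088, 0.628, 0.038, 1.517, -0.027, 0.996, -0.02], TCP at [263.172, -594.355, 231.313] pointing down, gripper open.
Joint ranges: [-3.06, 3.06], [-0.37, 2.12], [-1.25, 1.32], [0.18, 2.47], [-1.1, 4.24], [0.23, 1.98], [-2.94, 2.94]. Speed limits (rad/s): [2.57, 2.57, 3.14, 3.14, 3.14, 3.14, 3.14].

### API

Orientations are given as [roll, pitch, yaw] about the fixed x, y, z axes, in that order (R = Rz(yaw) Ry(pitch) Rx(roll)).
In Python, from cell import ctrl, viewer gives the robot as it stands.
- The arm moves only by the tool apply_moves, never from a script. Its argument "series" is a list that holds one entry, the list of rows, each a list of 6 numbers: the shift along the tool's x, y, z normalised to -1 to 1, where 1 is 50 mm, then the turn, a rotation vector about the tool's x, y, z normalised to -1 to 1, where 1 is 6 degrees. In form: [[[tx, ty, tz, rx, ry, rz], ...]]. A call has exactly 5 rows; each row shifts and turns the commanded pose from where the row before left it, along the tool's axes as they then stand; what a row does not reach is not made up. A row lasts 1/8 s, in which the tool goes at most 62.5 mm and 10.7 degrees, less where a joint would pass 70% of its speed; a pose out of reach is approached as far as the arm can. A call with a number of a shift or a turn outside -1 to 1 is refused whole. A call with a gripper value outside its range is refused whole. "claw" is the gripper command: -1 is shut, 1 is fully open, values between are in proportion, set as the call begins (left out, the last holds). The fingers move at their own pace and stop on an object; the grip force is fixed at half the most. Time passes only in rows, so rows that do not move let the fingers close, or fill a call up. It gives the time, the measured TCP pose, the force and the opening at its end, in the units of the state.
- ctrl.read_state(): the state, without advancing time (a new reading comes with each control period).
- viewer.get_image(name): name is "scene" or "top" or "wrist"; returns the picture (480x640x3 uint8, blue, green, red); there is no depth.
- viewer.camera_info(name): a dict with "K" (3x3 intrinsics, pixels), "R" (3x3) and "t" (3): a world point X has camera coordinates R X + t. Camera axes: x right, y down, z forward; pixel columns grow to the right and rows downward; lengths in mm; the calibration is good to about 2 mm. A picture is of the moment at which its call begins: read the wrist's pose just before it. camera_info takes no time and is no camera call; for the wrist camera it gives the pose at the moment of the call.
- ctrl.finish_job(): hands the job in, once; it reports no verdict.
Trained networks look in the newest picture that a camera, given by its name, has taken for a name from the list of things; names that differ only in an ending like _2 or _b are one class to them, and where a whole thing is asked for, a point or a joint stands for the part that bears it (a point fixed in the world has none). Each returns a list of dicts, best first, with "score" (0 to 1); they miss things now and then, are a little off and sometimes report something else, mostly with a low value. They report only what shows in the picture. A call takes as long as a camera call.
- viewer.find_in(camera, label): "location" ([column, row] as shares, 0 to 1, of the picture: columns of its width, rows of its height, amid what is visible of it).
The state is a dict: "clock": time; "qpos": joint angles; "qd": joint speeds; "tau": joint torques, N m; "eef_pos": TCP position; "tool_rot": TCP orientation; "force": force on the tool from outside, world axes, zero at the start; "torque": the same for the moment, N m; "width": finger opening in mm.
Only numpy, scipy, OpenCV 4.12 (cv2) and the standard library are available. Lean on these libraries where they do the work, as an engineer would, in place of code of your own. Each camera call takes 0.05 s, during which the arm holds its last target. There are 200 camera calls.

## Working session

There is one attempt and no reset: what is moved stays moved. The work goes in short steps, Python scripts to look and compute and a tool call to move; the robot and the scene stay as the last step left them, time stands still between calls to the robot, and variables do not carry over. Pictures are saved under pics/ and viewed, about 8 in all and at most 12, crops included, and the job is handed in when it is done.

Besides the shell and the picture viewer there is one more tool, called after "Emit:" as name(argument=value, ...), one argument or row to a line, values as JSON. apply_moves: Moves the arm, as the interface text tells. Scaled input: -1 to 1 covers 50 mm each way for a shift and 6 degrees each way for a turn. Its arguments: {"type":"object","properties":{"series":{"type":"array","items":{"type":"array","items":{"type":"array","items":{"type":"number"}}}},"claw":{"type":"number"}},"required":["series"]}

```bash
mkdir -p pics; python3 - <<'E'
from cell import ctrl, viewer
import cv2
s=ctrl.read_state(); print({k:s[k] for k in('clock','eef_pos','tool_rot','force','width')})
for n in('top','scene'):
    im=viewer.get_image(n); cv2.imwrite(f'pics/{n}0.png',im)
    c=viewer.camera_info(n); print(n,c)
    for l in('stock_box','hatch_frame','pocket0','coupling','nipple','parts_bin'):
        print(l,[(round(d['score'],2),round(d['location'][0]*640),round(d['location'][1]*480)) for d in viewer.find_in(n,l)][:6])
E
```

```text
{'clock': 0.0, 'eef_pos': array([ 262.93487085, -593.78553273,  230.41269085]), 'tool_rot': array([ 3.14155948e+00,  1.84802580e-03, -1.15398800e+00]), 'force': array([-0.05074505, -0.33432233, -0.1973887 ]), 'width': 85.59134068031769}
top {'K': array([[536.64797942,   0.        , 320.78529217],
       [  0.        , 536.64797942, 235.91591954],
       [  0.        ,   0.        ,   1.        ]]), 'R': array([[-0.00940512, -0.99934386,  0.03497711],
       [-0.99164972,  0.00482223, -0.12887036],
       [ 0.12861714, -0.03589708, -0.99104441]]), 't': array([   4.0249333 ,  588.98921238, 1040.52441977])}
stock_box [(0.76, 382, 246)]
hatch_frame [(0.77, 387, 213)]
pocket0 [(0.79, 384, 247)]
coupling [(0.64, 419, 309), (0.58, 387, 212), (0.45, 385, 246)]
nipple []
parts_bin [(0.93, 535, 288)]
scene {'K': array([[440.77622634,   0.        , 321.13957421],
       [  0.        , 440.77622634, 234.18181819],
       [  0.        ,   0.        ,   1.        ]]), 'R': array([[-0.53761102,  0.84291544,  0.02163241],
       [ 0.42237944,  0.29142048, -0.85829465],
       [-0.72977394, -0.45229158, -0.51270102]]), 't': array([ 275.99479317, -169.66922514, 1353.59879835])}
stock_box [(0.73, 272, 239), (0.35, 240, 231)]
hatch_frame []
pocket0 [(0.84, 270, 241)]
coupling [(0.6, 273, 191)]
nipple [(0.88, 352, 285)]
parts_bin [(0.85, 187, 183), (0.53, 270, 240)]
```

View pics/top0.png

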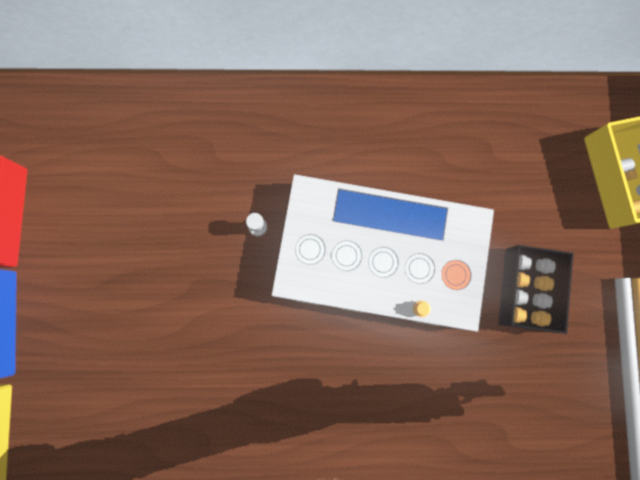

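View pics/scene0.png

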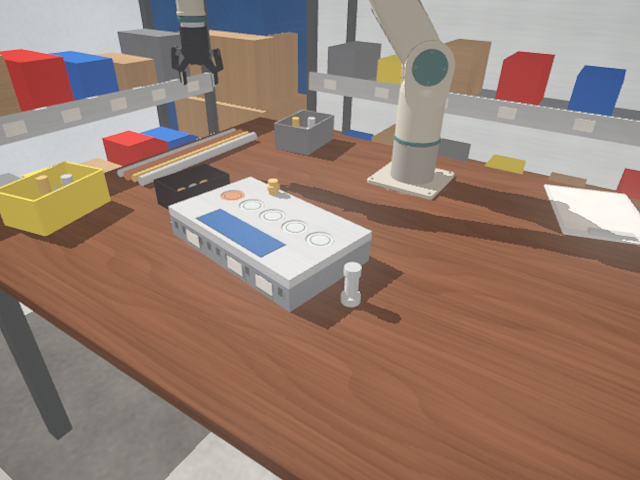

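The top view shows the box with discs at about (310,249), (347,255), (383,262), (420,268) and an orange one at (456,275). The hatch is on the far side, the coupling at (422,309), the nipple at (256,224) and the bin at (537,290). Next I fit the box pose.

```bash
cat > h.py <<'E'
import numpy as np, cv2
from cell import ctrl, viewer
from scipy.optimize import least_squares
from scipy.spatial.transform import Rotation as Ro
def back(n,uv,z):
    c=viewer.camera_info(n); d=c['R'].T@np.linalg.inv(c['K'])@[*uv,1]; o=-c['R'].T@c['t']
    return o+d*(z-o[2])/d[2]
def world(p,b): 
    c,s=np.cos(p[2]),np.sin(p[2]); return np.array([p[0]+c*b[0]-s*b[1],p[1]+s*b[0]+c*b[1],b[2]])
E
python3 - <<'E'
from h import *
def fit(n,pts,loc):
    W=np.array([back(n,u,b[2]) for u,b in zip(pts,loc)])
    r=least_squares(lambda p:np.concatenate([(world(p,b)-w)[:2] for b,w in zip(loc,W)]),[600,-100,0])
    print(n,r.x,np.degrees(r.x[2]),'\n',r.fun.reshape(-1,2).round(1).tolist()); return r.x
D=[[-20,y,73] for y in(144,72,0,-72,-144)]
C=[[120,200,75],[120,-200,75],[-120,-200,75],[-120,200,75]]
im=cv2.imread('pics/top0.png',0); big=cv2.resize(im,None,fx=4,fy=4,interpolation=3)
h=cv2.HoughCircles(big,cv2.HOUGH_GRADIENT,1.5,100,param1=80,param2=35,minRadius=48,maxRadius=72)
h=h[0]; print((h/4).round(1).tolist())
man=np.array([[310,249],[347,255],[383,262],[420,268],[456,275]])
px=[]
for m in man:
    d=np.linalg.norm(h[:,:2]/4-m,axis=1); i=d.argmin(); px.append(h[i,:2]/4 if d[i]<4 else m)
p=fit('top',px,D); fit('top',[[294,176],[494,209],[478,330],[273,297]],C)
fit('scene',[[319.5,239.5],[294.5,227],[272.5,215.5],[252,205],[232,195]],D)
for i,y in enumerate((-144,-72,0,72,144)): print('pocket',i,world(p,[-20,y,73]).round(1))
def tobox(w): c,s=np.cos(p[2]),np.sin(p[2]); d=w[:2]-p[:2]; return [c*d[0]+s*d[1],-s*d[0]+c*d[1]]
print('coupling',back('top',[422,309],109),tobox(back('top',[422,309],109)))
print('nip',back('top',[255,218],80)); 
E
```

```text
[[456.6000061035156, 274.29998779296875, 15.600000381469727], [533.4000244140625, 294.6000061035156, 17.799999237060547], [538.7000122070312, 263.3999938964844, 16.100000381469727], [345.8999938964844, 255.60000610351562, 14.300000190734863], [422.3999938964844, 266.3999938964844, 12.5], [385.70001220703125, 262.29998779296875, 13.399999618530273], [312.20001220703125, 249.60000610351562, 13.300000190734863], [429.6000061035156, 221.39999389648438, 17.399999618530273], [626.4000244140625, 135.1999969482422, 16.5], [600.5999755859375, 143.39999389648438, 14.899999618530273], [619.2999877929688, 214.3000030517578, 13.600000381469727], [350.3999938964844, 207.1999969482422, 16.5], [613.2999877929688, 188.39999389648438, 15.699999809265137], [251.39999389648438, 225.89999389648438, 14.300000190734863], [504.6000061035156, 260.3999938964844, 17.799999237060547], [476.3999938964844, 221.39999389648438, 16.5], [638.4000244140625, 293.3999938964844, 15.699999809265137], [610.2999877929688, 296.3999938964844, 17.799999237060547], [410.3999938964844, 304.29998779296875, 16.5], [305.39999389648
[... 236 characters left out ...]
5784340e+02 -1.70437248e-01] -9.765334995793523 
 [[0.0, 1.5], [-0.1, -4.1], [1.3, 2.0], [-2.4, 2.6], [1.2, -2.1]]
top [ 5.51884677e+02 -1.23573344e+02 -1.70121195e-01] -9.747226458923324 
 [[0.8, 0.5], [0.1, 0.8], [-1.2, -1.8], [0.2, 0.5]]
scene [ 5.52716247e+02 -1.22063208e+02 -1.85046514e-01] -10.602384253559427 
 [[0.1, -0.4], [-0.5, 0.2], [0.1, -0.6], [0.2, -1.1], [0.1, 1.8]]
pocket 0 [ 509.1 -264.3   73. ]
pocket 1 [ 521.3 -193.3   73. ]
pocket 2 [ 533.5 -122.4   73. ]
pocket 3 [545.7 -51.4  73. ]
pocket 4 [557.9  19.5  73. ]
coupling [ 442.10678801 -184.2884743   109.        ] [np.float64(-99.59066320039588), np.float64(-76.50452996809523)]
nip [619.06225708 128.11579915  80.        ]
```

```bash
cat >> h.py <<'E'
BOX=[552,-123.5,-0.172]
def pocket(i,z): w=world(BOX,[-20,-144+72*i,0]); return [w[0],w[1],z]
def plan(xyz,yaw=-np.pi/2-0.172,N=5):
    s=ctrl.read_state(); P=np.array(s['eef_pos']); R=Ro.from_euler('xyz',s['tool_rot'])
    rv=(R.inv()*Ro.from_euler('xyz',[np.pi,0,yaw])).as_rotvec()/N; d=(np.array(xyz)-P)/N
    print('clock',s['clock'],'at',P.round(1),s['tool_rot'].round(3),'F',s['force'].round(1),'w',s['width'])
    for k in range(N): print((np.r_[R.inv().apply(d)/50,np.degrees(rv)/6]).round(3).tolist()); R=R*Ro.from_rotvec(rv)
E
python3 -c "
from h import *
plan(pocket(0,150),N=10)"
```

```text
clock 0.7 at [ 263.2 -594.4  231.3] [-3.142 -0.    -1.154] F [-1.2 -0.8  0.5] w 85.44466286189572
[-0.41, -0.716, 0.163, -0.0, -0.0, 0.562]
[-0.451, -0.691, 0.163, -0.0, -0.0, 0.562]
[-0.491, -0.663, 0.163, -0.0, -0.0, 0.562]
[-0.529, -0.633, 0.163, -0.0, -0.0, 0.562]
[-0.566, -0.601, 0.163, -0.0, -0.0, 0.562]
[-0.6, -0.566, 0.163, -0.0, -0.0, 0.562]
[-0.632, -0.53, 0.163, -0.0, -0.0, 0.562]
[-0.663, -0.492, 0.163, -0.0, -0.0, 0.562]
[-0.69, -0.452, 0.163, -0.0, -0.0, 0.562]
[-0.716, -0.411, 0.163, -0.0, -0.0, 0.562]
```

Emit:
apply_moves(
  series=[
    [[-0.41, -0.72, 0.16, 0, 0, 0.56], [-0.45, -0.69, 0.16, 0, 0, 0.56], [-0.49, -0.66, 0.16, 0, 0, 0.56], [-0.53, -0.63, 0.16, 0, 0, 0.56], [-0.57, -0.6, 0.16, 0, 0, 0.56]],
  ],
  claw=-1,
)

```text
clock: 1.32
eef_pos: [386.0, -427.0, 191.3]
tool_rot: [-3.141, -0.0, -1.449]
force: [0.4, -0.2, 0.5]
width: -0.2
```

Emit:
apply_moves(
  series=[
    [[-0.6, -0.57, 0.16, 0, 0, 0.56], [-0.63, -0.53, 0.16, 0, 0, 0.56], [-0.66, -0.49, 0.16, 0, 0, 0.56], [-0.69, -0.45, 0.16, 0, 0, 0.56], [-0.72, -0.41, 0.16, 0, 0, 0.56]],
  ],
)

```text
clock: 1.95
eef_pos: [508.0, -260.6, 151.3]
tool_rot: [-3.141, -0.0, -1.742]
force: [0.5, 0.4, -0.8]
width: 0.1
```

```bash
python3 -c "
from h import *
plan(pocket(0,95))
cv2.imwrite('pics/w1.png',viewer.get_image('wrist'))"
```

```text
clock 1.95 at [ 508.  -260.6  151.3] [-3.141 -0.    -1.742] F [ 0.5  0.4 -0.8] w 0.05840091848581912
[0.005, 0.001, 0.225, -0.001, -0.0, 0.001]
[0.005, 0.001, 0.225, -0.001, -0.0, 0.001]
[0.005, 0.001, 0.225, -0.001, -0.0, 0.001]
[0.005, 0.001, 0.225, -0.001, -0.0, 0.001]
[0.005, 0.001, 0.225, -0.001, -0.0, 0.001]
```

View pics/w1.png

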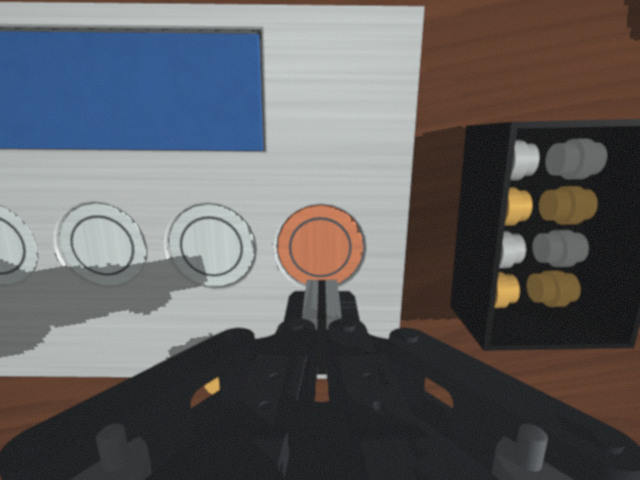

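The wrist view is aligned with the row. The orange disc is at about (320,246), its neighbours at (211,245) and (100,244), and the fingers are shut. I'll check those against the box fit and work out the descent.

```bash
python3 -c "
from h import *
for i,u in enumerate([(320,246),(211,245),(100,244)]): print(back('wrist',u,73).round(1), np.round(pocket(i,73),1))
"
```

```text
[ 513.4 -253.    73. ] [ 507.6 -262.    73. ]
[ 525.7 -182.6   73. ] [ 520. -191.   73.]
[ 538.3 -110.8   73. ] [ 532.3 -120.1   73. ]
```

Emit:
apply_moves(
  series=[
    [[0, 0, 0.3, 0, 0, 0], [0, 0, 0.3, 0, 0, 0], [0, 0, 0.3, 0, 0, 0], [0, 0, 0.2, 0, 0, 0], [0, 0, 0.1, 0, 0, 0]],
  ],
)

```text
clock: 2.62
eef_pos: [506.5, -262.0, 90.4]
tool_rot: [3.141, 0.0, -1.741]
force: [-0.1, -0.5, 0.3]
width: -0.0
```

```bash
python3 - <<'E'
from h import *
s=ctrl.read_state(); im=viewer.get_image('wrist'); c=viewer.camera_info('wrist')
def pr(w): q=c['K']@(c['R']@np.array(w)+c['t']); return (q[:2]/q[2]).round().astype(int)
print('tcp px',pr(s['eef_pos']),'cam',(-c['R'].T@c['t']).round(1), s['eef_pos'])
for i in range(3):
    cv2.circle(im,tuple(map(int,pr(pocket(i,73)))),4,(0,0,255),-1)
cv2.circle(im,tuple(map(int,pr(s['eef_pos']))),4,(0,255,0),-1)
cv2.imwrite('pics/w2.png',im)
E
```

```text
tcp px [320 301] cam [ 575.5 -274.5  231.8] [ 506.48902128 -261.97175917   90.44651401]
```

View pics/w2.png

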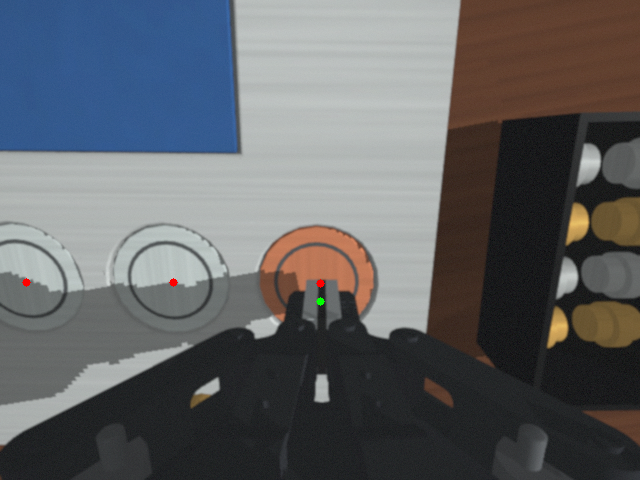

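The projected pocket positions match the image to within about 2 mm, so the fit is good; the earlier mismatch was just the camera pose being read during the move. Now I feel disc 0.

Emit:
apply_moves(
  series=[
    [[0, 0, 0.2, 0, 0, 0], [0, 0, 0.1, 0, 0, 0], [0, 0, 0.04, 0, 0, 0], [0, 0, 0.04, 0, 0, 0], [0, 0, 0, 0, 0, 0]],
  ],
)

```text
clock: 3.3
eef_pos: [507.1, -261.6, 73.1]
tool_rot: [-3.141, 0.0, -1.74]
force: [-1.6, 0.0, 5.5]
width: 0.2
```

Emit:
apply_moves(
  series=[
    [[0, 0, 0.02, 0, 0, 0], [0, 0, 0.02, 0, 0, 0], [0, 0, 0.02, 0, 0, 0], [0, 0, 0, 0, 0, 0], [0, 0, 0, 0, 0, 0]],
  ],
)

```text
clock: 3.92
eef_pos: [507.1, -261.6, 73.0]
tool_rot: [-3.14, 0.001, -1.741]
force: [-6.1, 4.2, 29.0]
width: -0.3
```

Disc 0 is rigid: 29 N with no travel. On to disc 1.

Emit:
apply_moves(
  series=[
    [[0, 0, -0.4, 0, 0, 0], [-0.72, 0, 0, 0, 0, 0], [-0.72, 0, 0, 0, 0, 0], [0, 0, 0.2, 0, 0, 0], [0, 0, 0.06, 0, 0, 0]],
  ],
)

```text
clock: 4.55
eef_pos: [518.9, -191.1, 75.9]
tool_rot: [3.141, -0.001, -1.74]
force: [0.2, -0.7, 0.1]
width: 0.0
```

Emit:
apply_moves(
  series=[
    [[0, 0, 0.06, 0, 0, 0], [0, 0, 0.04, 0, 0, 0], [0, 0, 0.02, 0, 0, 0], [0, 0, 0, 0, 0, 0], [0, 0, 0, 0, 0, 0]],
  ],
)

```text
clock: 5.18
eef_pos: [518.9, -192.2, 73.0]
tool_rot: [-3.14, -0.0, -1.743]
force: [-5.6, 2.4, 24.2]
width: 0.2
```

Disc 1 is rigid too: 24 N at z = 73.0. Next is disc 2.

Emit:
apply_moves(
  series=[
    [[0, 0, -0.4, 0, 0, 0], [-0.72, 0, 0, 0, 0, 0], [-0.72, 0, 0, 0, 0, 0], [0, 0, 0.2, 0, 0, 0], [0, 0, 0.06, 0, 0, 0]],
  ],
)

```text
clock: 5.8
eef_pos: [530.8, -121.1, 76.7]
tool_rot: [3.141, -0.001, -1.742]
force: [-0.2, -0.7, -0.1]
width: -0.3
```

Emit:
apply_moves(
  series=[
    [[0, 0, 0.06, 0, 0, 0], [0, 0, 0.04, 0, 0, 0], [0, 0, 0.02, 0, 0, 0], [0, 0, 0, 0, 0, 0], [0, 0, 0, 0, 0, 0]],
  ],
)

```text
clock: 6.42
eef_pos: [531.0, -121.4, 73.1]
tool_rot: [-3.141, -0.001, -1.743]
force: [-4.1, -1.1, 16.8]
width: 0.1
```

Disc 2 is rigid: 17 N, well above the catch's 5 N, at z = 73.1. Next is disc 3.

Emit:
apply_moves(
  series=[
    [[0, 0, -0.4, 0, 0, 0], [-0.72, 0, 0, 0, 0, 0], [-0.72, 0, 0, 0, 0, 0], [0, 0, 0.2, 0, 0, 0], [0, 0, 0.06, 0, 0, 0]],
  ],
)

```text
clock: 7.05
eef_pos: [543.0, -49.9, 77.8]
tool_rot: [3.141, -0.001, -1.741]
force: [0.4, -0.6, -0.6]
width: -0.4
```

Emit:
apply_moves(
  series=[
    [[0, 0, 0.06, 0, 0, 0], [0, 0, 0.06, 0, 0, 0], [0, 0, 0.02, 0, 0, 0], [0, 0, 0, 0, 0, 0], [0, 0, 0, 0, 0, 0]],
  ],
)

```text
clock: 7.68
eef_pos: [543.7, -49.1, 71.5]
tool_rot: [-3.141, -0.0, -1.741]
force: [-0.1, -1.6, 3.5]
width: -0.0
```

Disc 3 gives: z = 71.5 with only 3.5 N. I'll press it home, where the face should be at about z = 66.

Emit:
apply_moves(
  series=[
    [[0, 0, 0.04, 0, 0, 0], [0, 0, 0.04, 0, 0, 0], [0, 0, 0.04, 0, 0, 0], [0, 0, 0.04, 0, 0, 0], [0, 0, 0, 0, 0, 0]],
  ],
)

```text
clock: 8.3
eef_pos: [543.8, -49.1, 65.8]
tool_rot: [-3.14, 0.001, -1.741]
force: [-7.1, -1.9, 28.0]
width: -0.0
```

Emit:
apply_moves(
  series=[
    [[0, 0, 0.02, 0, 0, 0], [0, 0, 0.02, 0, 0, 0], [0, 0, 0, 0, 0, 0], [0, 0, 0, 0, 0, 0], [0, 0, 0, 0, 0, 0]],
  ],
)

```text
clock: 8.93
eef_pos: [543.9, -49.1, 65.6]
tool_rot: [-3.14, 0.001, -1.741]
force: [-10.1, -1.4, 43.8]
width: 0.1
```

It stops hard at z = 65.7, so it is home. I'll lift straight up and clear.

Emit:
apply_moves(
  series=[
    [[0, 0, -0.2, 0, 0, 0], [0, 0, -0.4, 0, 0, 0], [0, 0, -0.7, 0, 0, 0], [0, 0, -0.8, 0, 0, 0], [0, 0, -0.5, 0, 0, 0]],
  ],
)

```text
clock: 9.55
eef_pos: [544.0, -47.6, 192.5]
tool_rot: [-3.141, 0.001, -1.739]
force: [0.8, 0.5, -0.2]
width: -0.0
```

Emit:
apply_moves(
  series=[
    [[0, 0, -0.5, 0, 0, 0], [0, 0, -0.2, 0, 0, 0], [0, 0, 0, 0, 0, 0], [0, 0, 0, 0, 0, 0], [0, 0, 0, 0, 0, 0]],
  ],
)

```text
clock: 10.18
eef_pos: [542.9, -48.6, 225.3]
tool_rot: [3.14, -0.0, -1.74]
force: [-0.0, 0.3, -1.2]
width: 0.4
```

```bash
python3 - <<'E'
from h import *
s=ctrl.read_state(); print(s['clock'],s['eef_pos'],s['force'])
a=viewer.get_image('wrist'); b=viewer.get_image('scene')
cv2.imwrite('pics/end.png',np.hstack([cv2.resize(a,(400,300)),cv2.resize(b[130:330,130:400],(400,300))]))
E
```

```text
10.175 [542.93749867 -48.63886403 225.29890633] [-0.04951169  0.31733854 -1.20828396]
```

View pics/end.png

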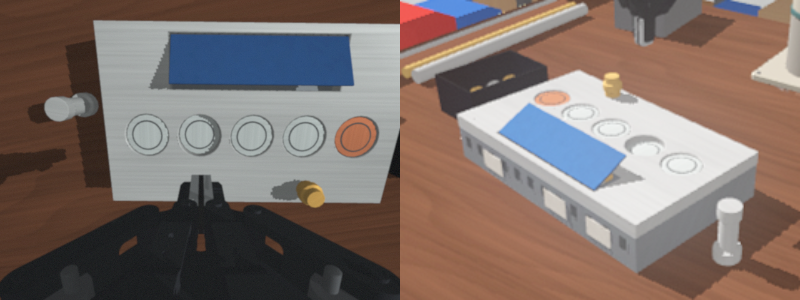

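The hatch stands open, and disc 3 is visibly sunk (at about (200,135) in the left half, the wrist view). The coupling, nipple and bin are upright in their places and the gripper is well clear.

```bash
python3 -c "
from cell import ctrl
print(ctrl.finish_job())"
```

```text
the job is handed in; nothing more can be done
None
```

The catch is pocket3 (disc 4 of 5). I pressed it fully home, the hatch popped up, and I handed the job in at about 10 s of the 45 s.

- **Finding it:** With the shut fingertips I felt the discs in order. Discs 0, 1 and 2 were rigid, holding at z ≈ 73 mm under 17–29 N. Disc 3 gave way at about 3.5 N. I did not test disc 4.
- **Pressing it:** Disc 3 stopped hard at z ≈ 65.7 mm under 28–44 N, which is about 7 mm of travel. I then lifted straight up to z = 225 mm, where the tool force was about 1 N.
- **Last pictures:** The hatch stands open, disc 3 is sunk, and the coupling, nipple and bin are upright and look unmoved. I judged these by eye and did not measure the hatch angle or the objects' positions.
- **Disagreement:** One wrist-camera check was about 10 mm off the box fit, probably because the camera pose was read while the arm was moving. A repeat with the arm still agreed to within about 2 mm.

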